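# Open a push-and-turn solvent bottle in a drive-pin clamp

### The job

The solvent bottle stands loose in its bench clamp, free to spin with its cap: take the mallet by its handle and knock the clamp's steel drive pin fully home with it, not with the hand, then put the mallet back down on the counter clear of the clamp. Now open the child-proof cap: press it down, twist it anticlockwise until it comes free and lift it off, leaving the bottle seated in the clamp. Finish still holding the cap, level and clear of the neck, a few centimetres straight above the bottle; do not hit the bottle or disturb the other things on the counter.

Things in the scene. Friction and masses are not known exactly. Their poses are not given: they have to be found in the camera images.
- bottle_clamp: Bench bottle clamp, fixed: plywood base 112 (x) x 200 (y) x 14 mm, from 130 mm to the -y side to 70 mm to the +y side of the origin. Origin on the counter under the axis of the bottle's seat, z up. Wooden V block at +y (60 mm high); rubber-faced jaw at -y (62 mm high), pushed onto the bottle by the drive pin in the grey housing (60 x 52 mm, 58 mm high, centred 90 mm to -y).
- clamp_seat (a point): Centre of the seat on which the bottle's underside stands: on the clamp's axis, 16 mm above the counter.
- drive_pin (a joint): How far the steel drive pin has been driven down, in m: 0 up, 0.020 fully home (hard stop). Friction holds it wherever it is left; it takes about 6 N at first, about 12 N over the last millimetres as the jaw pinches the bottle (about 20 N), which then resists turning and lifting.
- pin_top (a point): Centre of the top of the pin's round steel head (29 mm diameter, 14 mm thick), moving with the pin; 90 mm to the -y side of the clamp's origin. 94.5 mm above the counter with the pin up, 74.5 mm with the pin home.
- bottle: White round bottle, orange-banded label, 72 mm diameter, loose on the clamp's seat. Origin at the centre of its underside, z up; cylindrical to 90 mm, shoulder to 112 mm, neck 30 mm diameter, rim at 150 mm. With the pin up it stands loose and can spin on its slippery seat; with the pin home it is pinched (the closing jaw shifts it by 1 to 2 mm).
- cap: Orange ribbed push-and-turn cap, 50 mm diameter, 34 mm high, 0.06 kg. Origin at the centre of its lower rim, z up; shut, that rim is 128 mm and the cap's top 162 mm above the bottle's underside. Three inner lugs sit in notches under ledges on the neck. Unpressed it turns only about 3 degrees; clockwise is always blocked.
- cap_liner (a joint): How far the cap is pressed down against its spring liner, in m: 0 shut, -0.0015 off, 0.007 hard stop; about 6 N at first, 11 N at 0.005. Kept pressed over 0.0035 (aim for 0.005), the cap turns anticlockwise seen from above (the rubber seal drags: grip it firmly); after 36 to 84 degrees relative to the bottle (aim for 60) the lugs stand in the gaps and the cap lifts straight off.
- mallet: Rubber mallet, about 0.34 kg, standing on one striking face, handle level. Origin at the centre of the lower striking face, z up along the head: black cylinder 54 mm diameter, 76 mm high. The wooden handle runs along the mallet's -x axis to 169 mm from the origin, 22 mm wide (y), 28 mm high (z), centre line 38 mm above the lower face.
- mallet_grip (a point): Point on the handle's centre line, 55 mm from the head's axis, 38 mm above the lower face: a good place to hold it.
- ink_tin_1: Ink tin with black bands, 69 mm diameter, 53 mm high, loose, origin at the centre of its underside. Leave alone.
- ink_tin_2: Ink tin with red bands, 69 mm diameter, 53 mm high, loose, origin at the centre of its underside. Leave alone.
- ink_tin_4: Cream tin, 53 mm diameter, 61 mm high, loose, origin at the centre of its underside. Leave alone.
- tape_roll: Roll of blue tape lying flat, 93 mm diameter, 24 mm high, loose, origin at the centre of its underside. Leave alone.
- ink_scraper: Ink knife with a black handle lying flat, 37 x 117 x 14 mm, loose, origin at the centre of its underside. Leave alone.
- rub_block: Grey-green polishing stick, 22 x 70 x 22 mm, loose, origin at the centre of its underside. Leave alone.
There are look-alikes about, which are no part of the job. Of the things like the cap, leave any that is pink; of the rest the larger one is meant.

How it is judged (in metres and radians):
On the way, in this order (a step that is already met when the one before it is completed fails the run):
1. the drive pin is knocked fully home with the mallet (value of joint drive_pin above 0.0175 m), for 0.1 s.
2. the mallet is put down on the counter clear of the clamp and let go (height (world z) of mallet between -0.02 and 0.04 m and horizontal distance between mallet and bottle_clamp above 0.1 m and contact force between the fingers and mallet below 0.3 N and linear speed of mallet below 0.05 m/s), for 0.2 s.
3. the cap is pressed down against its spring while the bottle is clamped (value of joint drive_pin above 0.0175 m and z of cap in the frame of bottle below 0.125 m), for 0.05 s.
4. the cap is off, lifted clear of the neck (z of cap in the frame of bottle above 0.163 m and contact force between the fingers and cap above 1 N and contact force between cap and bottle below 0.1 N and horizontal distance between bottle and clamp_seat below 0.006 m and z of bottle in the frame of bottle_clamp below 0.022 m and angle between bottle's own z axis and vertical below 0.08 rad), for 0.2 s.
At the end, for the whole second after the job is handed in: Cap held still by the fingers, tilt under 0.35 rad, touching nothing else, its rim 13 to 130 mm above the neck's rim, within 50 mm of the bottle's axis; bottle upright on its seat (6 mm); pin driven over 17.5 mm; mallet let go, at rest on the counter, over 100 mm from the clamp's axis (all of step 2 and all of step 4 and z of cap in the frame of bottle below 0.28 m and horizontal distance between cap and bottle below 0.05 m and angle between cap's own z axis and vertical below 0.35 rad and value of joint drive_pin above 0.0175 m and linear speed of cap below 0.03 m/s); the arm keeps its last pose, push and grip.
It fails at once if the drive pin is pushed with the hand or arm instead of the mallet (contact force between any of the fingers, the arm and drive_pin_c0 above 2 N).
It fails at once if the mallet hits the bottle or its cap (contact force between mallet and bottle above 2 N or contact force between mallet and cap above 2 N).
It fails at once if the bottle is pulled out of its seat or tipped (z of bottle in the frame of bottle_clamp above 0.035 m or angle between bottle's own z axis and vertical above 0.2 rad).
It fails at once if one of the other things on the counter is pushed over 30 mm away (distance of any of ink_tin_1, ink_tin_2, ink_tin_4, tape_roll, ink_scraper, rub_block from where it was at the start of the episode above 0.03 m).
It also fails if it takes over 72 s, if anything falls off the work surface, if the arm or the gripper's body presses on something with over 40 N, if the wrist force passes 120 N, or if a joint passes its speed limit or range.

### The arm

A 7-joint arm with a two-finger parallel gripper is mounted at the origin on a cart in front of the work surface, level with it; the furniture and walls round the work are solid. World frame = base frame: x ahead of the robot, y to its left, z up, the work surface at z = 0. Lengths are in mm, angles in rad, forces in N, time in s.
With the tool pointing down it reaches from about 400 to 850 mm from the base axis. Payload 4.5 kg.
Tool frame: the origin (TCP) lies midway between the tips of the shut fingers; the grasp point (between the pads) lies 19 mm behind it; z points along the fingers, x is the direction in which the jaws open and shut, and the axes are right-handed (so a half turn about z gives the same grasp; the last joint's range is limited). The gripper opens to 88 mm and grips with 3 to 60 N. Pads are 18 mm wide; open, the fingers measure 123 mm over their backs; the gripper's body (75 mm by 187 mm) begins 45 mm behind the grasp point.
Start: joints at [-1.192, 0.689, -0.195, 1.565, 0.157, 0.902, -0.215], TCP at [211.237, 588.248, 199.643] pointing down, gripper open.
Joint ranges: [-3.01, 3.01], [-0.46, 2.08], [-1.47, 1.51], [0.13, 2.56], [-1, 4.14], [0.04, 2.09], [-2.66, 2.66]. Speed limits (rad/s): [2.57, 2.57, 3.14, 3.14, 3.14, 3.14, 3.14].

### API

Orientations are given as [roll, pitch, yaw] about the fixed x, y, z axes, in that order (R = Rz(yaw) Ry(pitch) Rx(roll)).
In Python, from cell import r gives the robot as it stands.
- The arm moves only by the tool carry_out, never from a script. Its argument "plan" is a list that holds one entry, the list of rows, each a list of 7 numbers: the closure in counts, from 0 (fully open) to 255 (shut), then the shift along the world's x, y, z in mm, then the turn, a rotation vector about the world's x, y, z in degrees. In form: [[[hand, dx, dy, dz, wx, wy, wz], ...]]. A call has exactly 10 rows; each row is the pose to reach, as a shift and turn from the pose measured when the call began; what a row does not reach only later rows make up. A row lasts 1/12 s, in which the tool goes at most 41.7 mm and 7.16 degrees, less where a joint would pass 70% of its speed; a pose out of reach is approached as far as the arm can. A call with a gripper value outside its range is refused whole. The fingers move at their own pace and stop on an object; "force" is the grip in N (left out, the last holds). Time passes only in rows, so rows that repeat a pose let the fingers close, or fill a call up. It gives the time, the measured TCP pose, the force and the opening at its end, in the units of the state.
- r.sense(): the state, without advancing time (a new reading comes with each control period).
- r.snapshot(name): name is "scene" or "top"; returns a dict with "image" (384x512x3 uint8, red, green, blue), "K" (3x3 intrinsics, pixels), "rvec" (rotation vector, rad) and "tvec" (3), from world to camera coordinates, as OpenCV has them. Camera axes: x right, y down, z forward; pixel columns grow to the right and rows downward; lengths in mm; the calibration is good to about 2 mm. A picture is of the moment at which its call begins. There is no depth.
- r.job_done(): hands the job in, once; it reports no verdict.
The state is a dict: "time": time; "joint_positions": joint angles; "qd": joint speeds; "joint_torque": joint torques, N m; "ee_pos": TCP position; "ee_rot": TCP orientation; "wrist_force": force on the tool from outside, world axes, zero at the start; "wrist_torque": the same for the moment, N m; "width": finger opening in mm.
Only numpy, scipy, OpenCV 4.12 (cv2) and the standard library are available. Lean on these libraries where they do the work, as an engineer would, in place of code of your own. Each camera call takes 0.05 s, during which the arm holds its last target. There are 200 camera calls.

## Working session

There is one attempt and no reset: what is moved stays moved. The work goes in short steps, Python scripts to look and compute and a tool call to move; the robot and the scene stay as the last step left them, time stands still between calls to the robot, and variables do not carry over. Pictures are saved under pics/ and viewed, about 8 in all and at most 12, crops included, and the job is handed in when it is done.

Besides the shell and the picture viewer there is one more tool, called after "Emit:" as a command line: name --argument value ..., lists and objects as JSON in quotes. carry_out: Moves the arm, as the interface text tells. Its arguments: {"type":"object","properties":{"plan":{"type":"array"},"force":{"type":"number"}},"required":["plan"]}

```bash
ls; mkdir -p pics; cat > h.py <<'E'
import numpy as np, cv2
from cell import r
def snap(n,f=None):
    s=r.snapshot(n)
    if f: cv2.imwrite('pics/'+f,s['image'][:,:,::-1])
    return s
def cam(s):
    R=cv2.Rodrigues(np.array(s['rvec'],float))[0]; t=np.array(s['tvec'],float).ravel(); return R,t
def ray(s,u,v):
    R,t=cam(s); d=R.T@np.linalg.inv(s['K'])@np.array([u,v,1.]); return -R.T@t,d
def onz(s,u,v,z):
    c,d=ray(s,u,v); return c+d*(z-c[2])/d[2]
def proj(s,P):
    return cv2.projectPoints(np.array(P,float).reshape(-1,3),np.array(s['rvec'],float),np.array(s['tvec'],float),np.array(s['K'],float),None)[0].reshape(-1,2)
E
python3 - <<'E'
from h import *
import pickle
a=snap('scene','s0.png');b=snap('top','t0.png')
pickle.dump((a,b),open('s0.pkl','wb'))
for s in (a,b):
    R,t=cam(s);print(-R.T@t,R[2],s['K'][0,0])
print(r.sense())
E
```

```text
pics
[ 399.27490835  599.55528998 1134.44784508] [ 0.13100826 -0.49805349 -0.85719284] 439.55769555098396
[ 370.34347454   30.57490164 1316.65222699] [ 0.15372173 -0.00565426 -0.988098  ] 467.17973918164483
{'time': 0.1, 'joint_positions': array([-1.19220346,  0.6899086 , -0.19449254,  1.56621226,  0.15732033,
        0.90249205, -0.21509643]), 'qd': array([-0.00123277, -0.00165703, -0.00143649, -0.00153529, -0.00019481,
       -0.00041827, -0.00178883]), 'joint_torque': array([-3.03046923e-03, -5.28491378e+01, -1.27158858e+00, -1.53836131e+01,
       -5.26617060e-02,  1.86982164e-03,  3.75771333e-05]), 'ee_pos': array([211.10766192, 587.61363792, 198.89169122]), 'ee_rot': array([3.14144370e+00, 1.62277014e-03, 1.22607116e+00]), 'wrist_force': array([-0.98519469,  0.1176327 ,  0.28388371]), 'wrist_torque': array([-0.07659767,  0.04107868, -0.0055427 ]), 'width': 87.96466681520106}
```

View pics/s0.png

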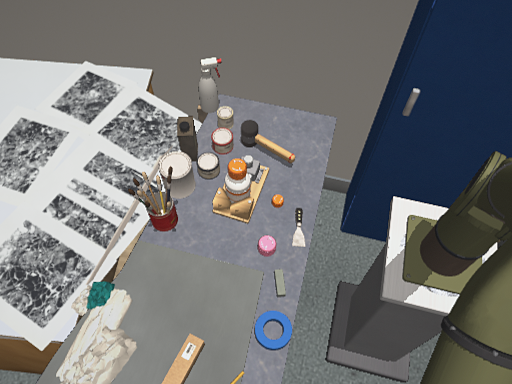

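View pics/t0.png

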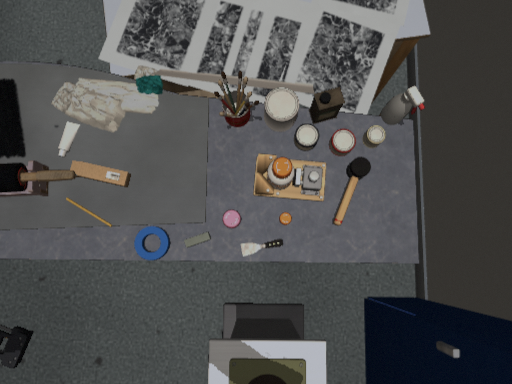

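The scene view shows the cap at (237,168), the clamp around (240,195) and the mallet head at (249,129) with its handle running to (293,157). In the top view the cap is at (282,168), the pin at (313,178), the mallet head at (359,168) and the handle end at (338,223). I'll enlarge both.

```bash
python3 - <<'E'
from h import *
import pickle
a,b=pickle.load(open('s0.pkl','rb'))
A=cv2.resize(a['image'][110:225,195:310],None,fx=3.45,fy=3.45,interpolation=cv2.INTER_CUBIC)
B=cv2.resize(b['image'][140:240,245:385],None,fx=2.85,fy=2.85,interpolation=cv2.INTER_CUBIC)
C=np.zeros((400,800,3),np.uint8);C[:A.shape[0],:A.shape[1]]=A;C[:B.shape[0],400:400+B.shape[1]]=B
cv2.imwrite('pics/z0.png',C[:,:,::-1])
for s,n in ((a,'S'),(b,'T')):
    im=cv2.cvtColor(s['image'],cv2.COLOR_RGB2HSV);H,S,V=cv2.split(im)
    for nm,m in (('orange',(H<14)&(S>190)&(V>120)),('dark',(V<45)),('wood',(H>8)&(H<22)&(S>100)&(V>120))):
        k,l,st,ce=cv2.connectedComponentsWithStats(m.astype(np.uint8))
        for i in range(1,k):
            x,y,w,h,ar=st[i]
            if ar>40 and 190<ce[i][0]<390 and 100<ce[i][1]<240: print(n,nm,st[i],ce[i].round(1), onz(s,*ce[i],{'orange':178,'dark':76,'wood':38}[nm]).round(0))
E
```

```text
S orange [229 163  17  17  88] [238.9 173.5] [585.  -4. 178.]
S wood [255 134  40  26 244] [274.5 146.9] [ 531. -216.   38.]
S wood [228 159  19  21 292] [237.1 168.8] [ 622. -108.   38.]
S wood [213 184  16  24 233] [220.7 198.9] [639.   5.  38.]
S wood [272 195  12  12 104] [277.5 200.3] [480. -32.  38.]
S wood [213 197  43  26 394] [238.3 208.6] [581.  23.  38.]
T dark [228  88   8  26  53] [231.5 100.8] [798. 107.  76.]
T dark [309  97  34  26 370] [322.7 112. ] [ 769. -145.   76.]
T dark [295 134  22  14  45] [303.8 143.2] [680. -93.  76.]
T dark [346 157  25  23 376] [358.2 167.6] [ 614. -240.   76.]
T wood [257 154  65  22 451] [280.6 163.5] [631. -32.  38.]
T wood [255 173  22  24 184] [263.4 184.2] [572.  16.  38.]
T wood [335 177  23  48 341] [346.1 199.7] [ 531. -213.   38.]
T wood [279 184  44  17 224] [297.6 192.7] [549. -79.  38.]
T wood [280 212  11  12 100] [285.1 217.7] [479. -45.  38.]
```

View pics/z0.png

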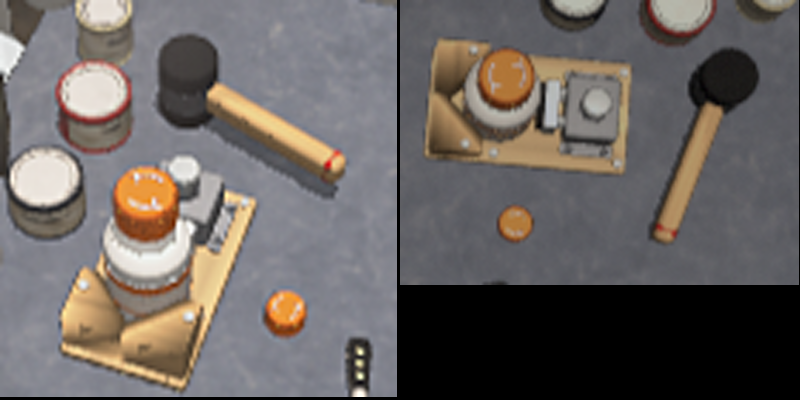

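```bash
python3 - <<'E'
from h import *
import pickle
a,b=pickle.load(open('s0.pkl','rb'))
pA=lambda u,v:(195+u/3.45,110+v/3.45)
pB=lambda u,v:(245+(u-400)/2.85,140+v/2.85)
def tri(p,q):
    c,d=ray(a,*p);e,f=ray(b,*q);d/=np.linalg.norm(d);f/=np.linalg.norm(f)
    k=np.linalg.lstsq(np.c_[d,-f],e-c,rcond=None)[0];P=c+d*k[0];Q=e+f*k[1];return (P+Q)/2,np.linalg.norm(P-Q)
for n,u,v,z in (('cap',(146,189),(507,77),178),('pin',(184,167),(598,103),94.5),('head',(188,58),(729,77),76),('hend',(337,162),(665,235),45)):
    P,e=tri(pA(*u),pB(*v));print(n,P.round(1),e.round(1),onz(a,*pA(*u),z).round(1),onz(b,*pB(*v),z).round(1))
for q in ((439,40),(631,65),(618,171),(427,157)): print('base',onz(b,*pB(*q),14).round(1))
for q in ((253,201),(62,352),(185,387)): print('baseA',onz(a,*pA(*q),14).round(1))
# handle centre line from top mask
im=cv2.cvtColor(b['image'],cv2.COLOR_RGB2HSV);H,S,V=cv2.split(im)
m=((H>5)&(H<22)&(S>90)&(V>90)).astype(np.uint8);m[:,:330]=0;m[:175]=0;m[230:]=0;m[:,365:]=0
for s,m in ((b,m),):
    ys,xs=np.nonzero(m);P=np.array([onz(s,x,y,48)[:2] for x,y in zip(xs,ys)])
    c=P.mean(0);w=np.linalg.svd(P-c)[2][0];k=(P-c)@w;print('handle',c.round(1),w.round(3),k.min(),k.max(),np.abs((P-c)@[-w[1],w[0]]).max())
# other items
for n,u in (('decoy',(516,222)),): print(n,onz(b,*pB(*u),15).round(0))
for n,u,z in (('tin_red',(344,140),53),('tin_blk',(307,135),53),('cream',(376,134),61),('knife',(262,247),7)): print(n,onz(b,*u,z).round(0))
E
```

```text
cap [594.7 -29.8 177.7] 2.6 [595.9 -29.7 178. ] [593.3 -29.8 178. ]
pin [ 588.8 -120.3   85.7] 2.3 [ 588.3 -114.4   94.5] [ 586.  -119.2   94.5]
head [ 618.6 -247.5   70.3] 2.9 [ 618.9 -243.2   76. ] [ 616.  -246.2   76. ]
hend [ 468.1 -188.7   44.3] 1.0 [ 468.5 -188.2   45. ] [ 467.5 -188.6   45. ]
base [662.2  29.8  14. ]
base [ 639.2 -162.3   14. ]
base [ 532.4 -148.4   14. ]
base [544.   40.1  14. ]
baseA [ 534.  -149.6   14. ]
baseA [653.1  40.2  14. ]
baseA [545.   45.4  14. ]
handle [ 529.2 -210.4] [-0.928  0.372] -70.90368204924208 71.72886973237142 10.200657419288726
decoy [481. -48.  15.]
tin_red [ 697. -207.   53.]
tin_blk [ 709. -104.   53.]
cream [ 713. -295.   61.]
knife [400.  17.   7.]
```

Two views agree. The clamp axis is about (595,-30) with yaw about -4°, and the pin is about (588,-119). The mallet head is about (617.5,-246), with the handle towards 158°, so the grip point is about (566.5,-225). I'll hold the handle with the tool yaw near -112°, so that joint 7 keeps its range.

Emit:
carry_out --plan '[[[0,20,-20,20,0,0,-7],[0,50,-45,40,0,0,-14],[0,80,-70,60,0,0,-21],[0,110,-100,80,0,0,-28],[0,140,-125,100,0,0,-35],[0,170,-155,100,0,0,-42],[0,200,-185,100,0,0,-49],[0,225,-215,100,0,0,-56],[0,250,-240,100,0,0,-63],[0,270,-260,100,0,0,-70]]]' --force 40

```text
time: 0.93
ee_pos: [483.3, 323.6, 298.9]
ee_rot: [3.14, 0.001, -0.005]
wrist_force: [0.6, -1.0, -0.3]
width: 88.3
```

Emit:
carry_out --plan '[[[0,5,-35,0,0,0,-7],[0,10,-75,0,0,0,-14],[0,20,-115,0,0,0,-21],[0,30,-155,0,0,0,-28],[0,40,-195,0,0,0,-35],[0,50,-235,0,0,0,-42],[0,60,-275,0,0,0,-49],[0,70,-315,0,0,0,-56],[0,75,-355,0,0,0,-63],[0,80,-390,0,0,0,-70]]]'

```text
time: 1.77
ee_pos: [563.0, -69.2, 298.7]
ee_rot: [3.139, 0.0, -1.234]
wrist_force: [0.1, -0.7, 0.6]
width: 88.1
```

```bash
python3 -c "
from h import *
s=r.sense();print(s['joint_positions'].round(2),s['ee_pos'].round(1),np.degrees(s['ee_rot']).round(1))"
```

```text
[-0.25  0.54  0.5   1.63 -0.29  1.05 -0.9 ] [563.  -69.2 298.7] [179.9   0.  -70.7]
```

Emit:
carry_out --plan '[[[0,0,-35,0,0,0,-7],[0,1,-70,0,0,0,-14],[0,2,-105,0,0,0,-21],[0,4,-140,-20,0,0,-28],[0,6,-162,-50,0,0,-35],[0,6.5,-162,-90,0,0,-41],[0,6.5,-162,-120,0,0,-41],[0,6.5,-162,-150,0,0,-41],[0,6.5,-162,-180,0,0,-41],[0,6.5,-162,-190,0,0,-41]]]' --force 60

```text
time: 2.6
ee_pos: [566.7, -229.1, 104.1]
ee_rot: [3.131, 0.001, -1.95]
wrist_force: [-1.1, 0.9, 0.1]
width: 88.1
```

```bash
python3 - <<'E'
from h import *
s=r.sense();print(s['joint_positions'].round(2),s['ee_pos'].round(1),np.degrees(s['ee_rot']).round(1))
a=snap('scene');b=snap('top')
A=cv2.resize(a['image'][100:225,195:320],None,fx=3.2,fy=3.2,interpolation=cv2.INTER_CUBIC)
B=cv2.resize(b['image'][110:235,265:390],None,fx=3.2,fy=3.2,interpolation=cv2.INTER_CUBIC)
cv2.imwrite('pics/z1.png',np.hstack([A,B])[:,:,::-1])
E
```

```text
[ 0.03  0.86  0.53  1.7  -0.6   0.75 -1.09] [ 566.7 -229.1  104.1] [ 1.794e+02  1.000e-01 -1.117e+02]
```

View pics/z1.png

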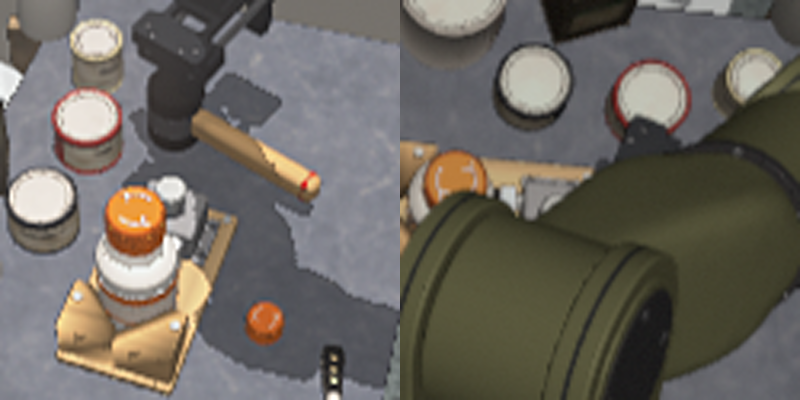

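The gripper hangs over the handle just behind the head, with the pin clear. Next I descend and grip.

Emit:
carry_out --plan '[[[0,3,-2,-20,0.6,0,0],[0,3,-2,-40,0.6,0,0],[0,3,-2,-60,0.6,0,0],[0,3,-2,-71,0.6,0,0],[0,3,-2,-71,0.6,0,0],[255,3,-2,-71,0.6,0,0],[255,3,-2,-71,0.6,0,0],[255,3,-2,-71,0.6,0,0],[255,3,-2,-71,0.6,0,0],[255,3,-2,-71,0.6,0,0]]]' --force 60

```text
time: 3.53
ee_pos: [571.6, -232.4, 36.6]
ee_rot: [3.132, 0.011, -1.95]
wrist_force: [-0.9, 1.0, -0.5]
width: 57.1
```

Emit:
carry_out --plan '[[[255,0,0,0,0,0,0],[255,0,0,0,0,0,0],[255,0,0,0,0,0,0],[255,0,0,0,0,0,0],[255,0,0,20,0,0,0],[255,0,0,40,0,0,0],[255,0,-10,65,0,0,0],[255,0,-20,90,0,0,0],[255,0,-30,120,0,0,0],[255,0,-30,130,0,0,0]]]'

```text
time: 4.37
ee_pos: [572.7, -266.9, 171.0]
ee_rot: [3.139, 0.007, -1.953]
wrist_force: [0.2, -0.4, 0.9]
width: 0.7
```

```bash
python3 - <<'E'
from h import *
s=r.sense();print(s['joint_positions'].round(2),s['ee_pos'].round(1),np.degrees(s['ee_rot']).round(1),s['width'],s['wrist_force'],s['wrist_torque'])
a=snap('scene')
A=cv2.resize(a['image'][60:235,180:330],None,fx=3.4,fy=3.4,interpolation=cv2.INTER_CUBIC)
cv2.imwrite('pics/z2.png',A[:,:,::-1])
E
```

```text
[ 0.06  0.8   0.59  1.59 -0.54  0.91 -1.11] [ 572.7 -266.9  171. ] [ 179.8    0.4 -111.9] 0.7496204170167308 [ 0.21372937 -0.4209395   0.94327281] [-0.06139301  0.14241444 -0.00044543]
```

View pics/z2.png

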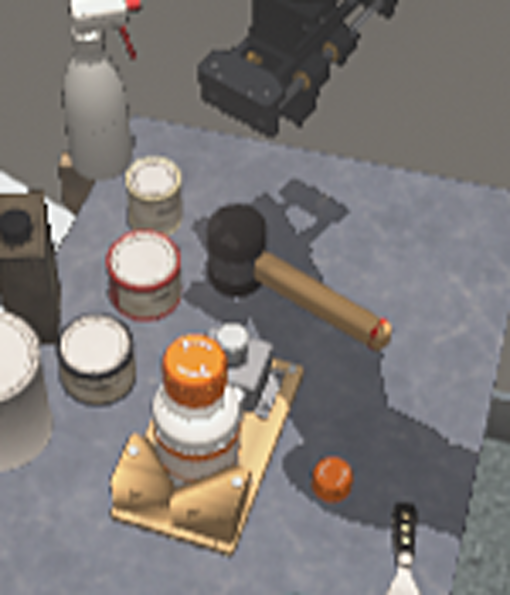

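The grip was too slow. The fingers move about 75 mm/s and had not closed when I lifted, so the mallet is still standing undisturbed with its head top at (238,232) in the crop. I'll redo it with the fingers partly pre-closed and wait before lifting.

Emit:
carry_out --plan '[[[100,-3,36,0,0,-0.4,0],[100,-3,36,0,0,-0.4,0],[100,-3,36,-10,0,-0.4,0],[100,-3,36,-30,0,-0.4,0],[100,-3,36,-60,0,-0.4,0],[100,-3,36,-80,0,-0.4,0],[100,-3,36,-100,0,-0.4,0],[100,-3,36,-120,0,-0.4,0],[100,-3,36,-139,0,-0.4,0],[100,-3,36,-139,0,-0.4,0]]]' --force 60

```text
time: 5.25
ee_pos: [566.5, -227.8, 26.7]
ee_rot: [3.137, 0.012, -1.952]
wrist_force: [-0.5, 0.5, 0.1]
width: 53.5
```

Emit:
carry_out --plan '[[[255,0,0,-1,0,0,0],[255,0,0,-1,0,0,0],[255,0,0,-1,0,0,0],[255,0,0,-1,0,0,0],[255,0,0,-1,0,0,0],[255,0,0,-1,0,0,0],[255,0,0,-1,0,0,0],[255,0,0,-1,0,0,0],[255,0,0,-1,0,0,0],[255,0,0,-1,0,0,0]]]'

```text
time: 6.08
ee_pos: [566.6, -227.8, 25.8]
ee_rot: [3.137, 0.012, -1.952]
wrist_force: [-0.3, -0.3, 0.6]
width: 0.6
```

```bash
python3 - <<'E'
from h import *
s=r.sense();print(s['joint_positions'].round(3),s['ee_pos'].round(1),np.degrees(s['ee_rot']).round(1),s['width'],s['wrist_force'],s['wrist_torque'])
a=snap('scene')
print(proj(a,[s['ee_pos'],s['ee_pos']+[0,0,100],[571,-227,38],[617.5,-246,76]]).round(1))
A=cv2.resize(a['image'][60:235,180:330],None,fx=3.4,fy=3.4,interpolation=cv2.INTER_CUBIC)
cv2.imwrite('pics/z3.png',A[:,:,::-1])
E
```

```text
[ 0.081  0.963  0.432  1.743 -0.682  0.598 -1.021] [ 566.6 -227.8   25.8] [ 179.7    0.7 -111.8] 0.5772936552846775 [-0.28527289 -0.25849332  0.6433175 ] [-0.00699033  0.16463903 -0.03921665]
[[264.2 144.1]
 [265.3 123.5]
 [262.9 141.6]
 [250.2 126.2]]
```

View pics/z3.png

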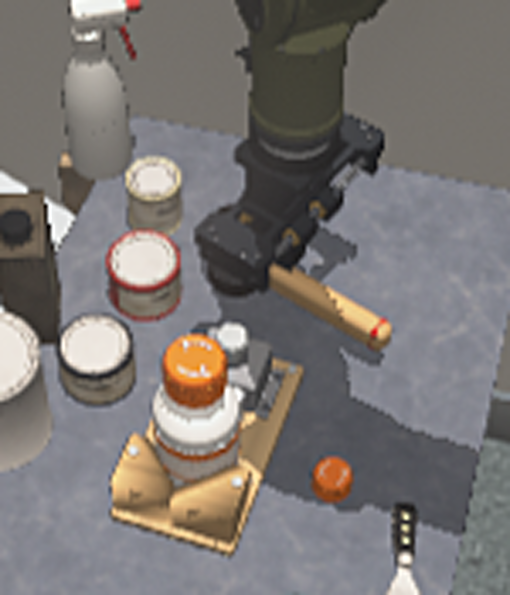

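The width says the jaws closed on nothing. Before trusting that, I'll lift a little and check in the image whether the mallet follows.

Emit:
carry_out --plan '[[[255,0,0,10,0,0,0],[255,0,0,20,0,0,0],[255,0,0,30,0,0,0],[255,0,0,40,0,0,0],[255,0,0,50,0,0,0],[255,0,0,60,0,0,0],[255,0,0,70,0,0,0],[255,0,0,75,0,0,0],[255,0,0,75,0,0,0],[255,0,0,75,0,0,0]]]'

```text
time: 6.97
ee_pos: [566.7, -227.7, 100.9]
ee_rot: [3.137, 0.012, -1.952]
wrist_force: [0.2, -0.2, 0.1]
width: 0.4
```

```bash
python3 - <<'E'
from h import *
from scipy.spatial.transform import Rotation as Ro
s=r.sense();print(s['ee_pos'].round(1),s['width'],s['wrist_force'].round(1),s['wrist_torque'].round(2))
a=snap('scene')
Rt=Ro.from_euler('xyz',s['ee_rot']).as_matrix()
pts=[[0,0,0],[0,0,-40]]+[[x,y,z] for z in (-64,) for x,y in ((93,37),(93,-37),(-93,-37),(-93,37))]
W=(Rt@np.array(pts,float).T).T+s['ee_pos']
p=(proj(a,W)-[195,60])*5
print(W.round(0).tolist(),p.round(0).tolist())
A=cv2.resize(a['image'][60:180,195:345],None,fx=5,fy=5,interpolation=cv2.INTER_CUBIC)
for i,q in enumerate(p): cv2.circle(A,tuple(int(v) for v in q),3,(255,0,255) if i>1 else (0,255,255),-1)
cv2.imwrite('pics/z4.png',A[:,:,::-1])
E
```

```text
[ 566.7 -227.7  100.9] 0.4088818202969361 [ 0.2 -0.2  0.1] [-0.    0.21 -0.  ]
[[567.0, -228.0, 101.0], [567.0, -228.0, 141.0], [498.0, -301.0, 164.0], [566.0, -329.0, 164.0], [636.0, -156.0, 166.0], [567.0, -128.0, 166.0]] [[350.0, 344.0], [353.0, 300.0], [497.0, 205.0], [394.0, 150.0], [205.0, 342.0], [311.0, 405.0]]
```

View pics/z4.png

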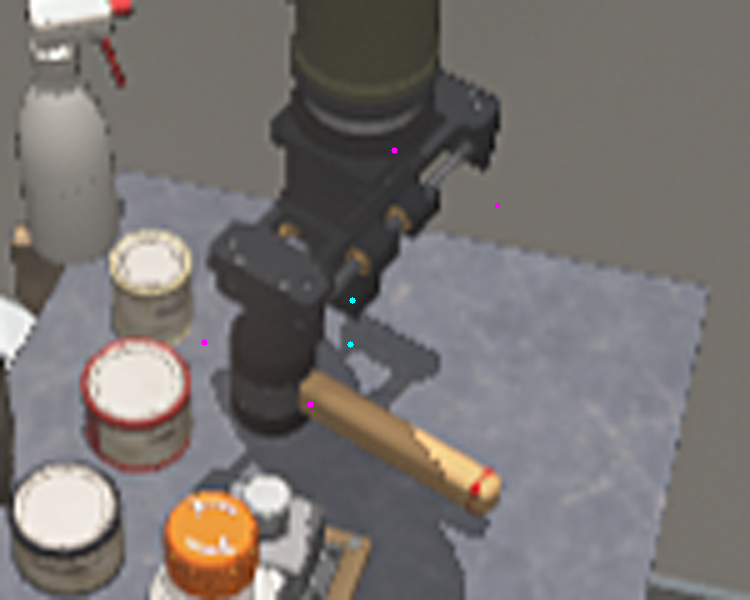

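The mallet has not moved. The visible fingertip at (358,310) in the crop lies about 7 px above where the reported TCP projects, (350,344). That suggests the tip is really about 30 mm higher, or shifted horizontally. I'll touch the bare counter to find out.

Emit:
carry_out --plan '[[[255,-25,-20,0,0,0,0],[255,-50,-45,0,0,0,0],[255,-65,-62,-15,0,0,0],[255,-65,-62,-40,0,0,0],[255,-65,-62,-60,0,0,0],[255,-65,-62,-75,0,0,0],[255,-65,-62,-85,0,0,0],[255,-65,-62,-92,0,0,0],[255,-65,-62,-96,0,0,0],[255,-65,-62,-98,0,0,0]]]'

```text
time: 7.85
ee_pos: [501.4, -289.5, 2.1]
ee_rot: [3.136, 0.012, -1.952]
wrist_force: [0.5, 0.4, 0.2]
width: 0.7
```

```bash
python3 - <<'E'
from h import *
s=r.sense();print(s['ee_pos'].round(1),s['width'],s['wrist_force'].round(1),s['wrist_torque'].round(2))
a=snap('scene');b=snap('top')
print(((proj(a,[s['ee_pos'],s['ee_pos']+[0,0,40]])-[230,80])*4).round(),((proj(b,[s['ee_pos'],s['ee_pos']+[0,0,40]])-[320,150])*4).round())
A=cv2.resize(a['image'][80:180,230:330],None,fx=4,fy=4,interpolation=cv2.INTER_CUBIC)
B=cv2.resize(b['image'][150:250,320:420],None,fx=4,fy=4,interpolation=cv2.INTER_CUBIC)
A=cv2.convertScaleAbs(A,alpha=1.6,beta=15);B=cv2.convertScaleAbs(B,alpha=1.6,beta=15)
cv2.imwrite('pics/z5.png',np.hstack([A,B])[:,:,::-1])
E
```

```text
[ 501.4 -289.5    2.1] 0.7106335882437473 [0.5 0.4 0.2] [0.05 0.15 0.01]
[[232. 232.]
 [236. 200.]] [[204. 248.]
 [218. 242.]]
```

View pics/z5.png

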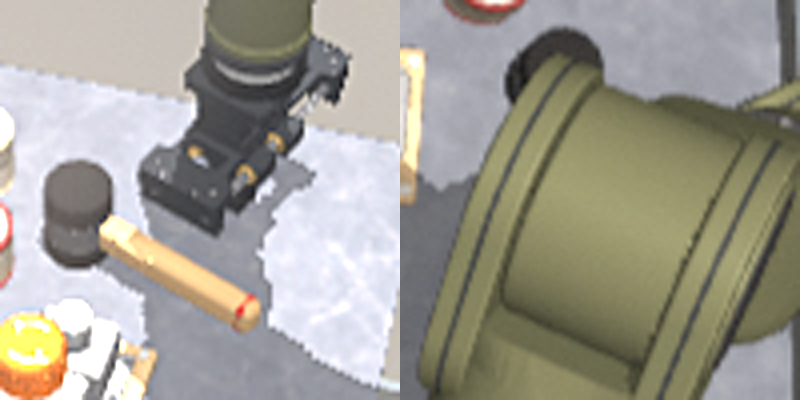

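No contact at a reported z of 2. I'll continue down slowly.

Emit:
carry_out --plan '[[[255,0,0,-2,0,0,0],[255,0,0,-4,0,0,0],[255,0,0,-6,0,0,0],[255,0,0,-8,0,0,0],[255,0,0,-10,0,0,0],[255,0,0,-12,0,0,0],[255,0,0,-14,0,0,0],[255,0,0,-16,0,0,0],[255,0,0,-16,0,0,0],[255,0,0,-16,0,0,0]]]'

```text
time: 8.78
ee_pos: [501.5, -289.6, -13.5]
ee_rot: [3.136, 0.012, -1.952]
wrist_force: [-0.1, 0.7, -0.1]
width: 0.5
```

Emit:
carry_out --plan '[[[255,0,0,-2,0,0,0],[255,0,0,-4,0,0,0],[255,0,0,-6,0,0,0],[255,0,0,-8,0,0,0],[255,0,0,-10,0,0,0],[255,0,0,-12,0,0,0],[255,0,0,-13,0,0,0],[255,0,0,-14,0,0,0],[255,0,0,-14,0,0,0],[255,0,0,-14,0,0,0]]]'

```text
time: 9.62
ee_pos: [501.5, -289.6, -27.5]
ee_rot: [3.136, 0.012, -1.952]
wrist_force: [-0.4, 0.3, -0.4]
width: 0.3
```

Emit:
carry_out --plan '[[[255,0,0,-1,0,0,0],[255,0,0,-2,0,0,0],[255,0,0,-3,0,0,0],[255,0,0,-4,0,0,0],[255,0,0,-5,0,0,0],[255,0,0,-6,0,0,0],[255,0,0,-7,0,0,0],[255,0,0,-8,0,0,0],[255,0,0,-9,0,0,0],[255,0,0,-9,0,0,0]]]'

```text
time: 10.45
ee_pos: [501.4, -289.5, -36.7]
ee_rot: [3.136, 0.012, -1.952]
wrist_force: [-0.7, -0.8, -0.0]
width: 0.6
```

Emit:
carry_out --plan '[[[255,0,0,-1,0,0,0],[255,0,0,-2,0,0,0],[255,0,0,-3,0,0,0],[255,0,0,-4,0,0,0],[255,0,0,-5,0,0,0],[255,0,0,-6,0,0,0],[255,0,0,-7,0,0,0],[255,0,0,-8,0,0,0],[255,0,0,-9,0,0,0],[255,0,0,-9,0,0,0]]]'

```text
time: 11.28
ee_pos: [501.6, -289.5, -38.8]
ee_rot: [3.139, 0.015, -1.953]
wrist_force: [-10.1, 8.2, 59.5]
width: 0.5
```

Contact came at a reported z of about -38, so the true tip height is the reported z plus about 38 mm. I'll ease off and check the horizontal position at the contact.

Emit:
carry_out --plan '[[[255,0,0,2,0,0,0],[255,0,0,2,0,0,0],[255,0,0,2,0,0,0],[255,0,0,2,0,0,0],[255,0,0,2,0,0,0],[255,0,0,2,0,0,0],[255,0,0,2,0,0,0],[255,0,0,2,0,0,0],[255,0,0,2,0,0,0],[255,0,0,2,0,0,0]]]'

```text
time: 12.12
ee_pos: [501.5, -289.5, -37.0]
ee_rot: [3.138, 0.015, -1.953]
wrist_force: [1.2, 0.1, -0.8]
width: 0.3
```

```bash
python3 - <<'E'
from h import *
s=r.sense();print(s['joint_positions'].round(3),s['ee_pos'].round(1),np.degrees(s['ee_rot']).round(2),s['wrist_force'].round(1))
a=snap('scene')
e=s['ee_pos'].copy();e[2]=0
j=np.array([.372,.928,0]);k=np.array([-.928,.372,0])
P=[e,e+17*j+9*k,e+17*j-9*k,e+[0,0,60]]
p=(proj(a,P)-[240,90])*8;print(p.round())
A=cv2.resize(a['image'][90:160,240:330],None,fx=8,fy=8,interpolation=cv2.INTER_CUBIC)
A=cv2.convertScaleAbs(A,alpha=2.2,beta=20)
for q in p: cv2.circle(A,tuple(int(v) for v in q),3,(255,0,255),-1)
cv2.imwrite('pics/z6.png',A[:,:,::-1])
E
```

```text
[ 0.288  1.022  0.292  1.841 -0.735  0.398 -0.813] [ 501.5 -289.5  -37. ] [ 179.82    0.86 -111.89] [ 1.2  0.1 -0.8]
[[384. 387.]
 [379. 424.]
 [342. 403.]
 [396. 292.]]
```

View pics/z6.png

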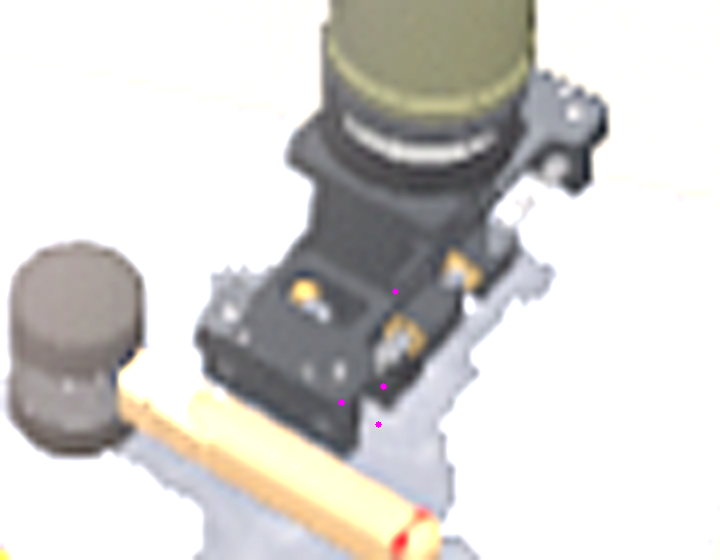

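Contact with the counter is confirmed. The visible tip corner, at about (390,408), fits a tip at z ≈ 0 and x/y right to a few millimetres. So the reported z reads about 38 mm low, which I'll allow for from here. Next I lift, then open and go to the handle.

Emit:
carry_out --plan '[[[100,0,0,40,0,0,0],[100,0,0,80,0,0,0],[100,0,0,110,0,0,0],[100,20,20,110,0,-0.8,0],[100,50,45,110,0,-0.8,0],[100,68,58.5,110,0,-0.8,0],[100,68,58.5,90,0,-0.8,0],[100,68,58.5,70,0,-0.8,0],[100,68,58.5,50,0,-0.8,0],[100,68,58.5,42,0,-0.8,0]]]'

```text
time: 13.0
ee_pos: [568.2, -229.7, 2.7]
ee_rot: [-3.135, 0.021, -1.952]
wrist_force: [0.1, 0.8, -0.3]
width: 53.5
```

Emit:
carry_out --plan '[[[100,1,-1,-4,-1,0.8,0],[100,1,-1,-8,-1,0.8,0],[100,1,-1,-8,-1,0.8,0],[255,1,-1,-8,-1,0.8,0],[255,1,-1,-8,-1,0.8,0],[255,1,-1,-8,-1,0.8,0],[255,1,-1,-8,-1,0.8,0],[255,1,-1,-8,-1,0.8,0],[255,1,-1,-8,-1,0.8,0],[255,1,-1,-8,-1,0.8,0]]]' --force 60

```text
time: 13.83
ee_pos: [569.4, -230.3, -4.9]
ee_rot: [3.141, 0.0, -1.952]
wrist_force: [-0.2, 2.0, 3.2]
width: 21.7
```

The grip is good, with a width of 21.7 mm against the 22 mm handle. Next I lift.

Emit:
carry_out --plan '[[[255,0,0,0,0,0,0],[255,0,0,0,0,0,0],[255,0,0,5,0,0,0],[255,0,0,15,0,0,0],[255,0,-3,30,0,0,0],[255,0,-8,50,0,0,0],[255,0,-15,75,0,0,0],[255,0,-25,100,0,0,0],[255,0,-30,120,0,0,0],[255,0,-30,130,0,0,0]]]'

```text
time: 14.67
ee_pos: [569.7, -263.5, 128.4]
ee_rot: [-3.137, -0.003, -1.955]
wrist_force: [0.8, -0.9, -4.1]
width: 21.7
```

Emit:
carry_out --plan '[[[255,0,0,3,0,0,6],[255,0,5,3,0,0,12],[255,-4,15,3,0,0,18],[255,-8,25,3,0,0,24],[255,-12,40,3,0,0,30],[255,-16,60,3,0,0,36],[255,-20,80,3,0,0,42],[255,-25,100,3,0,0,48],[255,-25,115,3,0,0,52],[255,-25,119,3,0,0,52]]]'

```text
time: 15.5
ee_pos: [543.6, -140.1, 130.9]
ee_rot: [-3.138, 0.002, -1.041]
wrist_force: [1.3, 1.2, -4.6]
width: 21.8
```

```bash
python3 - <<'E'
from h import *
s=r.sense();print(s['joint_positions'].round(3),s['ee_pos'].round(1),np.degrees(s['ee_rot']).round(2),s['wrist_force'].round(1),s['wrist_torque'].round(2))
a=snap('scene')
z=s['ee_pos'][2]+38+5
A=cv2.resize(a['image'][80:230,195:345],None,fx=4,fy=4,interpolation=cv2.INTER_CUBIC)
A=cv2.convertScaleAbs(A,alpha=1.5,beta=15)
p=(proj(a,[[588,-119,z+38],[588,-119,94.5]])-[195,80])*4
for q in p: cv2.circle(A,tuple(int(v) for v in q),3,(255,0,255),-1)
cv2.imwrite('pics/z7.png',A[:,:,::-1])
E
```

```text
[-0.007  0.722  0.308  1.845 -0.356  0.627 -0.522] [ 543.6 -140.1  130.9] [-1.7977e+02  1.2000e-01 -5.9660e+01] [ 1.3  1.2 -4.6] [-0.12  0.28 -0.06]
```

View pics/z7.png

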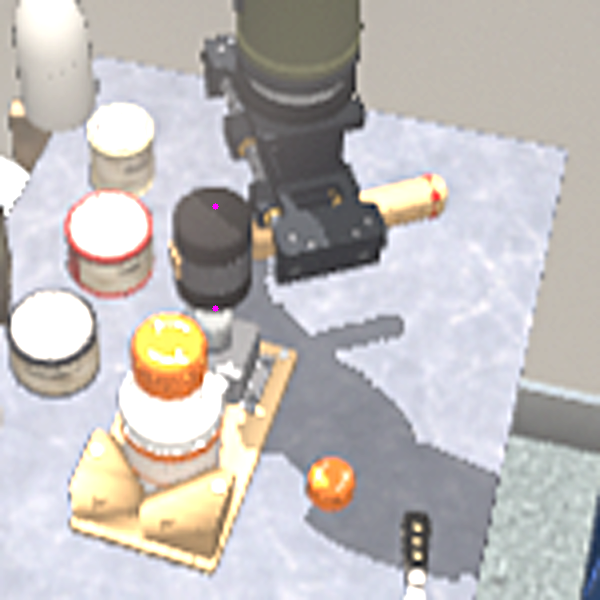

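The head hangs above the pin, with the head top at about (213,215) and the pin top at (213,318), and the bottle is clear. Next I press it down.

Emit:
carry_out --plan '[[[255,0,-3,-10,0,0,0],[255,0,-3,-22,0,0,0],[255,0,-3,-34,0,0,0],[255,0,-3,-42,0,0,0],[255,0,-3,-48,0,0,0],[255,0,-3,-54,0,0,0],[255,0,-3,-60,0,0,0],[255,0,-3,-63,0,0,0],[255,0,-3,-65,0,0,0],[255,0,-3,-65,0,0,0]]]'

```text
time: 16.38
ee_pos: [542.2, -146.1, 67.6]
ee_rot: [-3.139, 0.001, -1.047]
wrist_force: [-9.6, -1.2, 17.4]
width: 21.5
```

Emit:
carry_out --plan '[[[255,0,0,-2,0,0,0],[255,0,0,-3,0,0,0],[255,0,0,-4,0,0,0],[255,0,0,-4,0,0,0],[255,0,0,-4,0,0,0],[255,0,0,-4,0,0,0],[255,0,0,-4,0,0,0],[255,0,0,-4,0,0,0],[255,0,0,-4,0,0,0],[255,0,0,-4,0,0,0]]]'

```text
time: 17.22
ee_pos: [540.9, -147.0, 65.8]
ee_rot: [-3.14, 0.001, -1.048]
wrist_force: [-8.9, -0.4, 19.7]
width: 21.4
```

A force of about 24 N at the stop means the pin should be home. I'll lift off, retreat, and check in the image.

Emit:
carry_out --plan '[[[255,0,0,15,0,0,0],[255,0,0,35,0,0,0],[255,0,0,55,0,0,0],[255,0,-20,70,0,0,0],[255,5,-45,70,0,0,-6],[255,10,-70,70,0,0,-12],[255,15,-95,70,0,0,-18],[255,20,-115,70,0,0,-24],[255,25,-115,70,0,0,-30],[255,28,-115,70,0,0,-36]]]'

```text
time: 18.05
ee_pos: [569.6, -264.1, 135.5]
ee_rot: [-3.138, -0.0, -1.684]
wrist_force: [-0.0, 1.6, -3.8]
width: 21.7
```

```bash
python3 - <<'E'
from h import *
s=r.sense();print(s['ee_pos'].round(1),np.degrees(s['ee_rot']).round(2),s['wrist_force'].round(1),s['width'])
a=snap('scene')
A=cv2.resize(a['image'][75:225,195:345],None,fx=4,fy=4,interpolation=cv2.INTER_CUBIC)
A=cv2.convertScaleAbs(A,alpha=1.3,beta=15)
print(((proj(a,[[588,-119,94.5],[588,-119,74.5],[595,-30,178]])-[195,75])*4).round())
cv2.imwrite('pics/z8.png',A[:,:,::-1])
E
```

```text
[ 569.6 -264.1  135.5] [-179.81   -0.    -96.51] [-0.   1.6 -3.8] 21.698836784913258
[[215. 329.]
 [215. 345.]
 [171. 359.]]
```

View pics/z8.png

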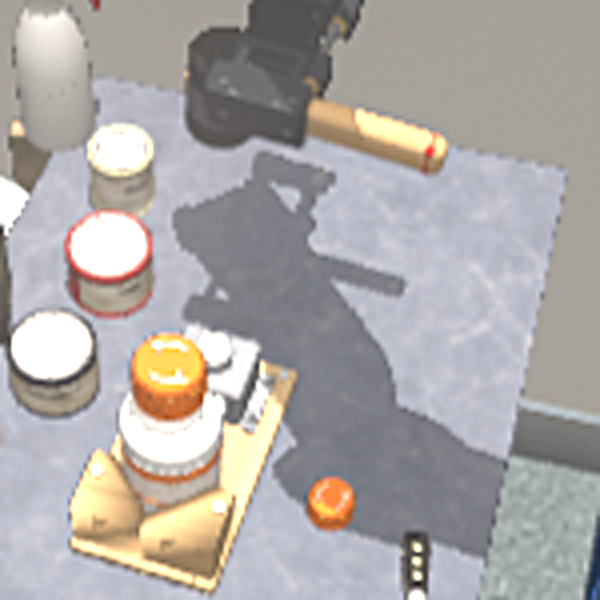

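The pin is home. Its head is at about (215,346), against a predicted (215,345) for driven and (215,329) for up. Next I set the mallet down.

Emit:
carry_out --plan '[[[255,0,4,-15,0,0,-6],[255,0,8,-35,0,0,-12],[255,0,12,-55,0,0,-15],[255,0,18,-75,0,0,-15],[255,0,20,-95,0,0,-15],[255,0,20,-110,0,0,-15],[255,0,20,-122,0,0,-15],[255,0,20,-130,0,0,-15],[255,0,20,-134,0,0,-15],[255,0,20,-136,0,0,-15]]]'

```text
time: 18.93
ee_pos: [570.6, -242.6, -1.2]
ee_rot: [-3.138, 0.001, -1.948]
wrist_force: [-0.5, -0.1, -3.5]
width: 21.8
```

Emit:
carry_out --plan '[[[255,0,0,-1,0,0,0],[255,0,0,-2,0,0,0],[255,0,0,-3,0,0,0],[255,0,0,-3.5,0,0,0],[255,0,0,-4,0,0,0],[255,0,0,-4.5,0,0,0],[255,0,0,-5,0,0,0],[255,0,0,-5,0,0,0],[255,0,0,-5,0,0,0],[255,0,0,-5,0,0,0]]]'

```text
time: 19.77
ee_pos: [570.6, -242.6, -6.2]
ee_rot: [-3.138, 0.001, -1.948]
wrist_force: [-0.5, -0.6, -4.4]
width: 21.4
```

Emit:
carry_out --plan '[[[255,0,0,-1,0,0,0],[255,0,0,-2,0,0,0],[255,0,0,-3,0,0,0],[255,0,0,-3.5,0,0,0],[255,0,0,-4,0,0,0],[255,0,0,-4,0,0,0],[255,0,0,-4,0,0,0],[255,0,0,-4,0,0,0],[255,0,0,-4,0,0,0],[255,0,0,-4,0,0,0]]]'

```text
time: 20.6
ee_pos: [570.3, -242.6, -7.3]
ee_rot: [-3.138, 0.002, -1.948]
wrist_force: [-7.4, 4.3, 20.2]
width: 21.7
```

It is down. I'll ease up slightly, open, wait, then lift.

Emit:
carry_out --plan '[[[255,0,0,0.5,0,0,0],[255,0,0,0.5,0,0,0],[100,0,0,0.5,0,0,0],[100,0,0,0.5,0,0,0],[90,0,0,0.5,0,0,0],[90,0,0,0.5,0,0,0],[90,0,0,0.5,0,0,0],[90,0,0,0.5,0,0,0],[90,0,0,0.5,0,0,0],[90,0,0,0.5,0,0,0]]]'

```text
time: 21.43
ee_pos: [570.3, -242.5, -6.8]
ee_rot: [-3.138, 0.002, -1.948]
wrist_force: [-0.2, 0.2, -1.1]
width: 56.8
```

Emit:
carry_out --plan '[[[90,0,0,10,0,0,0],[90,0,0,30,0,0,0],[90,0,0,60,0,0,0],[90,0,0,95,0,0,0],[50,0,0,130,0,0,0],[0,0,0,165,0,0,0],[0,0,0,200,0,0,0],[0,0,10,220,0,0,0],[0,0,20,230,0,0,0],[0,0,20,230,0,0,0]]]'

```text
time: 22.27
ee_pos: [571.9, -220.3, 225.5]
ee_rot: [-3.134, 0.004, -1.945]
wrist_force: [0.3, 0.6, 0.3]
width: 88.1
```

```bash
python3 - <<'E'
from h import *
s=r.sense();print(s['joint_positions'].round(2),s['ee_pos'].round(1),np.degrees(s['ee_rot']).round(2),s['wrist_force'].round(1),s['width'])
a=snap('scene','s9.png');b=snap('top','t9.png')
for s,n in ((a,'S'),(b,'T')):
    im=cv2.cvtColor(s['image'],cv2.COLOR_RGB2HSV);H,S,V=cv2.split(im)
    for nm,m in (('orange',(H<14)&(S>170)&(V>120)),('wood',(H>8)&(H<22)&(S>100)&(V>100))):
        k,l,st,ce=cv2.connectedComponentsWithStats(m.astype(np.uint8))
        for i in range(1,k):
            if st[i][4]>30 and 190<ce[i][0]<390 and 100<ce[i][1]<240: print(n,nm,st[i],ce[i].round(1))
E
```

```text
[-0.05  0.72  0.65  1.61 -0.51  0.98 -1.18] [ 571.9 -220.3  225.5] [-179.58    0.25 -111.47] [0.3 0.6 0.3] 88.12825547771614
S orange [228 164  19  16 117] [237.2 173.7]
S orange [272 195  12  12  79] [277.4 200.7]
S wood [256 131  40  27 320] [275.3 143.9]
S wood [228 158  19  22 303] [236.9 169.1]
S wood [261 168   8  16  40] [264.5 175. ]
S wood [213 185  43  38 789] [232.6 205.1]
S wood [272 195  12  13 118] [277.3 200.6]
T wood [256 154  66  23 523] [278.8 164.1]
T wood [255 172  21  24 252] [263.1 184.6]
T wood [280 184  23  13 144] [292.  190.9]
```

The mallet is down and released, with the handle blob at (275,144). I'm going above the cap.

Emit:
carry_out --plan '[[[0,3,20,0,0,0.5,2],[0,7,50,0,0,0.5,4],[0,11,85,0,0,0.5,6],[0,15,120,0,0,0.5,6],[0,19,150,0,0,0.5,6],[0,23,180,0,0,0.5,6],[0,23,192,0,0,0.5,6],[0,23,192,-20,0,0.5,6],[0,23,192,-40,0,0.5,6],[0,23,192,-55,0,0.5,6]]]' --force 5

```text
time: 23.2
ee_pos: [591.2, -29.8, 164.6]
ee_rot: [3.132, -0.002, -1.843]
wrist_force: [0.3, 0.1, -0.9]
width: 88.6
```

Emit:
carry_out --plan '[[[0,3.5,1,-8,0,-0.5,0],[0,3.5,1,-16,0,-0.5,0],[0,3.5,1,-24,0,-0.5,0],[0,3.5,1,-32,0,-0.5,0],[0,3.5,1,-40,0,-0.5,0],[0,3.5,1,-48,0,-0.5,0],[0,3.5,1,-54,0,-0.5,0],[0,3.5,1,-58,0,-0.5,0],[0,3.5,1,-58,0,-0.5,0],[0,3.5,1,-58,0,-0.5,0]]]'

```text
time: 24.03
ee_pos: [594.8, -28.9, 106.6]
ee_rot: [3.14, 0.0, -1.843]
wrist_force: [0.1, -0.9, 0.6]
width: 88.4
```

Emit:
carry_out --plan '[[[255,0,0,0,0,0,0],[255,0,0,0,0,0,0],[255,0,0,0,0,0,0],[255,0,0,0,0,0,0],[255,0,0,0,0,0,0],[255,0,0,0,0,0,0],[255,0,0,0,0,0,0],[255,0,0,0,0,0,0],[255,0,0,0,0,0,0],[255,0,0,0,0,0,0]]]' --force 4

```text
time: 24.87
ee_pos: [595.1, -28.2, 106.7]
ee_rot: [3.141, 0.001, -1.842]
wrist_force: [0.4, 2.5, 1.5]
width: 50.5
```

The cap is held, with a width of 50.5 mm. There is a small +y side force, so I'll follow it by 1 mm, then grip firmly.

Emit:
carry_out --plan '[[[255,0,1,0,0,0,0],[255,0,1,0,0,0,0],[255,0,1,0,0,0,0],[255,0,1,0,0,0,0],[255,0,1,0,0,0,0],[255,0,1,0,0,0,0],[255,0,1,0,0,0,0],[255,0,1,0,0,0,0],[255,0,1,0,0,0,0],[255,0,1,0,0,0,0]]]' --force 60

```text
time: 25.7
ee_pos: [595.2, -27.8, 106.8]
ee_rot: [3.141, 0.001, -1.843]
wrist_force: [1.2, -3.1, -1.6]
width: 49.5
```

Emit:
carry_out --plan '[[[255,0,-0.3,-1,0,0,0],[255,0,-0.3,-2,0,0,0],[255,0,-0.3,-3,0,0,0],[255,0,-0.3,-4,0,0,0],[255,0,-0.3,-5,0,0,0],[255,0,-0.3,-5.5,0,0,0],[255,0,-0.3,-5.5,0,0,0],[255,0,-0.3,-5.5,0,0,0],[255,0,-0.3,-5.5,0,0,0],[255,0,-0.3,-5.5,0,0,0]]]'

```text
time: 26.53
ee_pos: [595.5, -27.8, 102.5]
ee_rot: [-3.141, 0.002, -1.842]
wrist_force: [-1.3, 0.6, 9.9]
width: 49.3
```

Pressed about 4.3 mm at 10 N. I keep pressing a bit deeper and twist.

Emit:
carry_out --plan '[[[255,0,0,-2,0,0,2],[255,0,0,-2,0,0,6],[255,0,0,-2,0,0,11],[255,0,0,-2,0,0,16],[255,0,0,-2,0,0,21],[255,0,0,-2,0,0,26],[255,0,0,-2,0,0,31],[255,0,0,-2,0,0,36],[255,0,0,-2,0,0,41],[255,0,0,-2,0,0,46]]]'

```text
time: 27.37
ee_pos: [596.4, -27.6, 102.1]
ee_rot: [-3.139, 0.001, -1.036]
wrist_force: [-0.5, -1.5, 10.7]
width: 49.5
```

```bash
python3 - <<'E'
from h import *
s=r.sense();print(s['joint_positions'].round(2),s['ee_pos'].round(1),np.degrees(s['ee_rot']).round(2),s['wrist_force'].round(1),s['wrist_torque'].round(2),s['width'])
E
```

```text
[-0.2   0.8   0.31  1.76 -0.38  0.64 -0.71] [596.4 -27.6 102.1] [-1.7985e+02  7.0000e-02 -5.9340e+01] [-0.5 -1.5 10.7] [-0.19  0.2  -0.06] 49.4706869994355
```

Emit:
carry_out --plan '[[[255,-0.5,0,-1.5,0,0,5],[255,-0.5,0,-1.5,0,0,10],[255,-0.5,0,-1.5,0,0,15],[255,-0.5,0,-1.5,0,0,16],[255,-0.5,0,-1.5,0,0,16],[255,-0.5,0,-1.5,0,0,16],[255,-0.5,0,0,0,0,16],[255,-0.5,0,2,0,0,16],[255,-0.5,0,4,0,0,16],[255,-0.5,0,6,0,0,16]]]'

```text
time: 28.2
ee_pos: [596.2, -27.3, 108.8]
ee_rot: [-3.138, 0.001, -0.756]
wrist_force: [-0.4, -0.8, -0.5]
width: 49.7
```

It has come free, with no downward load above the shut height. Next I lift straight up.

Emit:
carry_out --plan '[[[255,0,0,3,0,0,0],[255,0,0,7,0,0,0],[255,0,0,12,0,0,0],[255,0,0,18,0,0,0],[255,0,0,26,0,0,0],[255,0,0,36,0,0,0],[255,0,0,48,0,0,0],[255,0,0,60,0,0,0],[255,0,0,66,0,0,0],[255,0,0,66,0,0,0]]]'

```text
time: 29.03
ee_pos: [597.4, -27.2, 176.8]
ee_rot: [-3.136, -0.001, -0.756]
wrist_force: [-0.2, -0.5, -0.2]
width: 49.4
```

Emit:
carry_out --plan '[[[255,0,0,0,0,0,0],[255,0,0,0,0,0,0],[255,0,0,0,0,0,0],[255,0,0,0,0,0,0],[255,0,0,0,0,0,0],[255,0,0,0,0,0,0],[255,0,0,0,0,0,0],[255,0,0,0,0,0,0],[255,0,0,0,0,0,0],[255,0,0,0,0,0,0]]]'

```text
time: 29.87
ee_pos: [597.4, -27.3, 176.8]
ee_rot: [-3.136, -0.001, -0.756]
wrist_force: [-0.8, -0.8, 0.3]
width: 49.6
```

```bash
python3 - <<'E'
from h import *
s=r.sense();print(s['ee_pos'].round(1),np.degrees(s['ee_rot']).round(2),s['wrist_force'].round(1),s['width'])
a=snap('scene')
A=cv2.resize(a['image'][75:225,195:345],None,fx=4,fy=4,interpolation=cv2.INTER_CUBIC)
cv2.imwrite('pics/z9.png',cv2.convertScaleAbs(A,alpha=1.5,beta=15)[:,:,::-1])
E
```

```text
[597.4 -27.3 176.8] [-1.7966e+02 -7.0000e-02 -4.3330e+01] [-0.8 -0.8  0.3] 49.60603787351985
```

View pics/z9.png

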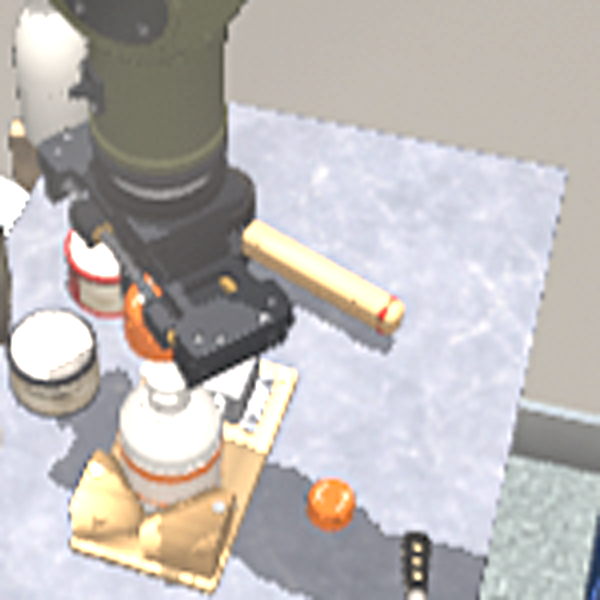

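The picture shows the cap held above the bottle at about (150,320), the bare neck at (168,385), the bottle seated, and the mallet lying clear at (325,275). I'm handing in.

```bash
python3 -c "
from h import *
print(r.job_done()); s=r.sense(); print(s['time'],s['width'],s['ee_pos'].round(1))"
```

```text
the job is handed in; nothing more can be done
None
the job is handed in; nothing more can be done
```

I drove the clamp pin home with the mallet and put the mallet back on the counter. I then pressed the cap, twisted it about 62° anticlockwise and lifted it off. I handed the job in at about 30 s, still holding the cap; no verdict was reported.

**What my last checks showed**
- **Pin:** after the push (about 24 N at the stop), the pin head appeared at (215,346), against a predicted (215,345) for fully home.
- **Mallet:** it stands released on the counter, by my estimate more than 200 mm from the clamp's axis.
- **Cap:** the finger width is 49.6 mm for the 50 mm cap, and the tool is level to within 0.4°. By the arm's readings the cap is about 70 mm above its shut height. There was no pull on lifting, and the last image shows the bare neck below the cap.
- **Bottle:** it looks upright and seated in the last image; I did not measure its position in that image.

**What failed or disagreed**
- **Height reading:** the arm's reported z is about 38 mm lower than the true fingertip height. I only found this after two mallet grasps missed, because the first lifted before the fingers had closed and the second closed above the handle. Touching the bare counter gave the offset (59.5 N peak, through the fingertips), and I corrected for it from then on.
- **Mallet in the grip:** it slipped slightly while pressing the pin, so it touched down a couple of millimetres lower than expected.
- **Other things on the counter:** I checked them only by eye, and those in the last crop showed no movement. The tape roll and polishing stick were not in it, and the cream tin was behind the arm.

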